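Size a pool-cleaner pin in the hole gauge

TASK

Size the pin with the straight, round ribbed knob in the steel hole gauge: take it from the rack and, starting with the widest hole, push it down until its collar meets the plate and the flag tips up, pull it out, and step down to the next narrower hole in turn. Stop at the narrowest hole it passes through, and leave it standing there, fully home with the flag up. Leave everything else where it is.

Things in the scene. Friction and masses are not known exactly. Their poses are not given: they have to be found in the camera images.
- pin_knob (a point): the pin to size, upright in a rack socket: round steel shank 46 mm long, 16 mm thick (foot bevelled to 12 mm), steel collar 30 mm across and 4 mm thick, black ribbed cylindrical knob 26 mm across and 40 mm tall; 90 mm tall in all, about 0.15 kg. This point is the knob's centre, on the pin's axis, 70 mm above the foot, 20 mm below the top, 24 mm above the collar's underside; z up
- pin_foot (a point): the centre of the lower end of that pin, 70 mm below the knob's centre; z along the pin, up. Fully home in a hole it is 46 mm below the plate's top
- gauge: hole gauge, fixed to the counter: steel plate 60 x 190 x 8 mm on two end cheeks, its top 75 mm and underside 67 mm above the counter. Origin on the counter under the plate's centre, z up, y along the row of four holes (42 mm apart, narrowing towards -y, mouths slightly bevelled), x towards the side where the flag sticks out
- hole_wide (a point): centre of the widest hole, 24 mm across, at the level of the plate's top; axes as the gauge's, z up
- hole_middle (a point): centre of the next hole, 21 mm across, at the level of the plate's top; axes as the gauge's
- hole_snug (a point): centre of the third hole, 18 mm across, at the level of the plate's top; axes as the gauge's
- hole_tight (a point): centre of the narrowest hole, 14 mm across, at the level of the plate's top; axes as the gauge's
- flag_end (a point): top of the white flag, a tab 24 x 50 x 6 mm on a thin arm, 102 mm from the gauge's middle line on its +x side, 46 mm above the counter when down and about 30 mm higher with a pin fully home
- flag (a joint): tilt (rad) of the sprung rocker plate that lies under all four holes (top 45 mm above the counter) and of the flag at its other end: 0 flag down (level), 0.62 the stop, 0.45 to 0.55 with a pin home. A pin pushed through any hole tips it, at under 1 N; the pin's own weight keeps it tipped, and it swings back when the pin is pulled out
- rack: grey rack, fixed to the counter, 50 x 200 mm, top 60 mm above the counter, three 20 mm sockets 70 mm apart along its y; three pins hang in them by their collars, in any order, knobs up. Origin on the counter under its centre, z up
- tbar: another pin in the rack: round steel shank 46 mm long, then a steel collar 30 mm across and 4 mm thick, with a steel T-bar 44 mm long on top; origin at its foot; leave it
- ballpin: another pin in the rack: round steel shank 46 mm long, then a steel collar 30 mm across and 4 mm thick, with a black ball 28 mm across on top; origin at its foot; leave it
- dropper_a: white dropper bottle, 28 mm across, 81 mm tall; origin at its underside; leave it
- dropper_b: white dropper bottle, 28 mm across, 86 mm tall; origin at its underside; leave it
- beaker: clear cup, 56 mm across, 70 mm tall; origin at its underside; leave it
- jar: lidded sample jar, 54 mm across, 75 mm tall; origin at its underside; leave it

How it is judged:
By the outcome, as a careful person would: the job done as asked, in the order asked, and still so for the second after the job is handed in, with the robot touching nothing.
It also fails if it takes over 67 s, if anything falls off the work surface, if the arm or the gripper's body presses on something with over 40 N, if the wrist force passes 120 N, or if a joint passes its speed limit or range.

ROBOT

A 6-joint arm with a two-finger parallel gripper is mounted at the origin on the work surface. World frame = base frame: x ahead of the robot, y to its left, z up, the work surface at z = 0. Lengths are in m, angles in degrees, forces in N, time in s.
With the tool pointing down it reaches from about 0.375 to 0.9 m from the base axis. Payload 3.1 kg.
Tool frame: the origin (TCP) lies at the very end of the fingers, on their centre line; the grasp point (between the pads) lies 19 mm behind it; z points along the fingers, y is the line along which they close (so a half turn about z gives the same grasp; the last joint's range is limited). The gripper opens to 87 mm and grips with 3 to 60 N. Pads are 19 mm wide; open, the fingers measure 117 mm over their backs; the gripper's body (75 mm by 190 mm) begins 51 mm behind the grasp point.
Start: joints at [56.58, 30.224, 82.088, -0, 67.689, -10.227], TCP at [0.246, 0.574, 0.223] pointing down, gripper open.
Joint ranges: [-176.69, 176.69], [-43.24, 126.21], [12.49, 139.97], [-82, 262], [0, 151.66], [-163.58, 163.58]. Speed limits (degrees/s): [159.86, 159.86, 180, 180, 180, 180].

INTERFACE

Orientations are given as a 3x3 rotation matrix whose columns are the frame's x, y, z axes.
In Python, from rig import bot, imaging gives the robot as it stands.
- The arm moves only by the tool drive_tool, never from a script. Its argument "deltas" is text: rows parted by semicolons, each of 5 numbers parted by spaces: the finger opening in mm, from 0 to 87, then the shift along the world's x, y, z in mm, then the turn about the world's z in rad. In form: jaw dx dy dz twist; .... A call has 1 to 12 rows; each row is the pose to reach, as a shift and turn from the pose commanded when the call began; what a row does not reach only later rows make up. A row lasts 1/10 s, in which the tool goes at most 50 mm and 8.59 degrees, less where a joint would pass 70% of its speed; a pose out of reach is approached as far as the arm can. A call with a gripper value outside its range is refused whole. The fingers move at their own pace and stop on an object; the grip force is fixed at half the most. Time passes only in rows, so rows that repeat a pose let the fingers close. It gives the time, the measured TCP pose, the force, the opening and the grip force at its end, in the units of the state.
- bot.read_state(): the state, without advancing time (a new reading comes with each control period).
- imaging.capture(name): name is "scene" or "side" or "wrist"; returns the picture (400x640x3 uint8, red, green, blue); there is no depth.
- imaging.camera_model(name): a dict with "fx", "fy", "cx", "cy" (pixels), "dist" ([k1, k2, p1, p2, k3] as OpenCV has them; the pictures are not rectified), "T" (4x4, takes a point from camera to world coordinates). Camera axes: x right, y down, z forward; pixel columns grow to the right and rows downward; lengths in m; the calibration is good to about 2 mm. A picture is of the moment at which its call begins: read the wrist's pose just before it. camera_model takes no time and is no camera call; for the wrist camera it gives the pose at the moment of the call.
- bot.hand_in(): hands the job in; it is judged then, once.
The state is a dict: "time_s": time; "joint_positions": joint angles; "qvel": joint speeds; "tau": joint torques, N m; "position": TCP position; "tcp_rot": TCP orientation; "force": force on the tool from outside, world axes, zero at the start; "moment": the same for the moment, N m; "opening": opening from 0.0 (shut) to 1.0 (fully open); "grasp_force": force on a finger pad.
Only numpy, scipy, OpenCV 4.12 (cv2) and the standard library are available. Lean on these libraries where they do the work, as an engineer would, in place of code of your own. Each camera call takes 0.05 s, during which the arm holds its last target. There are 200 camera calls.

## Working session

There is one attempt and no reset: what is moved stays moved. The work goes in short steps, Python scripts to look and compute and a tool call to move; the robot and the scene stay as the last step left them, time stands still between calls to the robot, and variables do not carry over. Pictures are saved under pics/ and viewed, at most 10 in all, crops included, and the job is handed in when it is done.

Besides the shell and the picture viewer there is one more tool, called after "Emit:" as name(argument=value, ...) on one line, values as JSON. drive_tool: Moves the arm, as the interface text tells. Its arguments: {"type":"object","properties":{"deltas":{"type":"string"}},"required":["deltas"]}

```bash
mkdir -p pics
cat > h.py <<'E'
import numpy as np, cv2
from rig import bot, imaging
def snap(n,f):
    m=imaging.camera_model(n); im=imaging.capture(n); cv2.imwrite('pics/'+f,im[:,:,::-1]); return im,m
def ray(m,uv,z):
    K=np.array([[m['fx'],0,m['cx']],[0,m['fy'],m['cy']],[0,0,1]]);T=np.array(m['T'])
    p=cv2.undistortPoints(np.array([[uv]],float),K,np.array(m['dist'],float))[0,0]
    d=T[:3,:3]@[p[0],p[1],1];o=T[:3,3];return o+d*(z-o[2])/d[2]
def proj(m,P):
    K=np.array([[m['fx'],0,m['cx']],[0,m['fy'],m['cy']],[0,0,1]]);T=np.linalg.inv(np.array(m['T']))
    return cv2.projectPoints(np.atleast_2d(np.array(P,float)),cv2.Rodrigues(T[:3,:3])[0],T[:3,3],K,np.array(m['dist'],float))[0][:,0]
E
python3 - <<'E'
from h import *
import pickle
a,m=snap('scene','a.png');b,n=snap('side','b.png');pickle.dump((m,n),open('m.pkl','wb'))
for q in (m,n): print(np.round(np.array(q['T']),3).tolist(),q['fx'])
print(bot.read_state())
E
```

```text
[[-0.659, 0.456, -0.598, 1.155], [0.752, 0.416, -0.512, 0.509], [0.015, -0.787, -0.617, 0.703], [0.0, 0.0, 0.0, 1.0]] 402.0623802073364
[[0.992, -0.084, 0.098, 0.426], [-0.129, -0.605, 0.786, -1.048], [-0.006, -0.792, -0.61, 0.896], [0.0, 0.0, 0.0, 1.0]] 481.1298485516435
{'time_s': 0.1, 'joint_positions': array([ 5.65798243e+01,  3.02748222e+01,  8.21499352e+01, -1.36921902e-03,
        6.76882652e+01, -1.02264717e+01]), 'qvel': array([-0.07680823, -0.06248159, -0.24425206, -0.03374045,  0.04063731,
       -0.07495801]), 'tau': array([-5.54775306e-05, -4.40984774e+01, -1.77150017e+01,  6.34726812e-02,
        5.33790572e-02, -5.49075435e-05]), 'position': array([0.24575006, 0.57393616, 0.22165185]), 'tcp_rot': array([[-9.19182029e-01,  3.93831508e-01, -1.06801358e-03],
       [ 3.93832820e-01,  9.19180591e-01, -1.65862745e-03],
       [ 3.28477606e-04, -1.94519935e-03, -9.99998054e-01]]), 'force': array([ 0.17594544,  0.26714011, -0.34249917]), 'moment': array([-0.04971525, -0.04506748, -0.02690873]), 'grasp_force': 0.0, 'opening': 0.9970143913291551}
```

View pics/a.png

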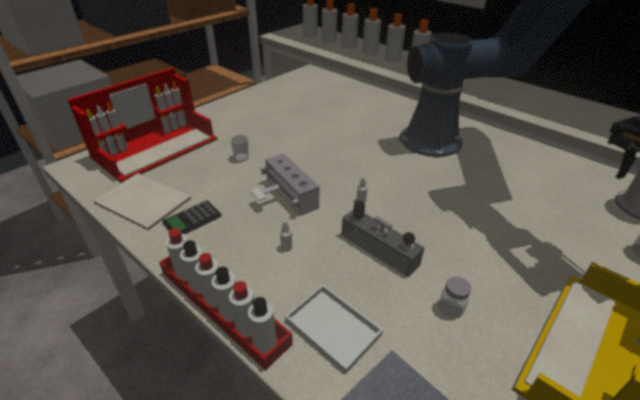

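View pics/b.png

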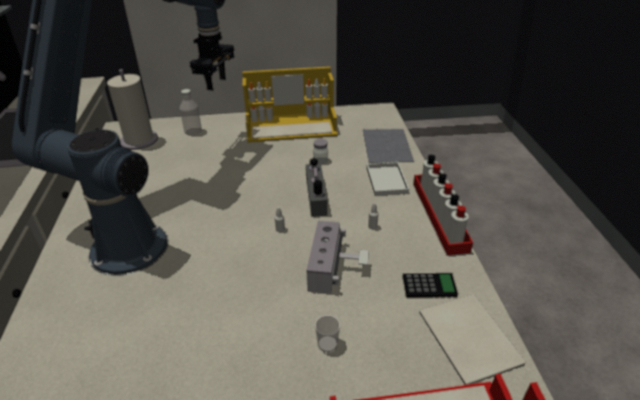

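The scene view shows the gauge near (292,182) and the rack near (382,240). A cylindrical knob is at (359,209), the ball at (408,239). I'll enlarge both for pixel picking.

Run:
```python
import cv2,numpy as np
a=cv2.imread('pics/a.png')[145:275,245:430];b=cv2.imread('pics/b.png')[150:295,265:385]
f=lambda i,s:cv2.resize(i,None,fx=s,fy=s,interpolation=cv2.INTER_CUBIC)
A=f(a,4);B=f(b,4)
A=cv2.convertScaleAbs(A,alpha=1.5);B=cv2.convertScaleAbs(B,alpha=1.5)
cv2.imwrite('pics/a2.png',A);cv2.imwrite('pics/b2.png',B)
```

```text
(no output)
```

View pics/a2.png

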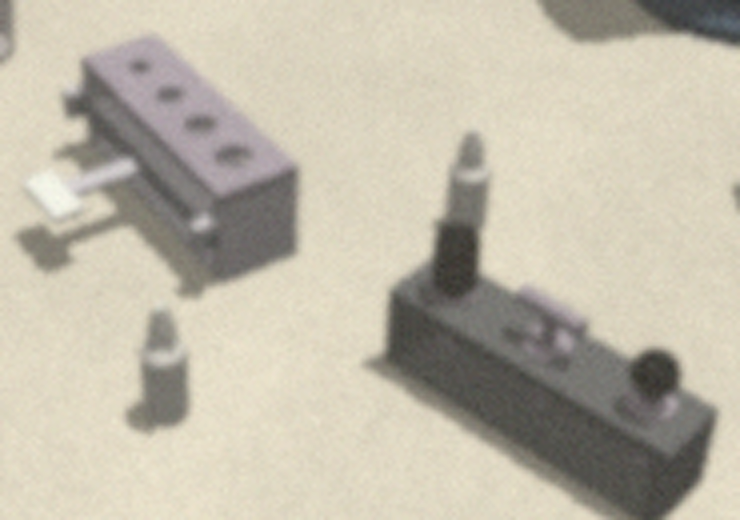

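View pics/b2.png

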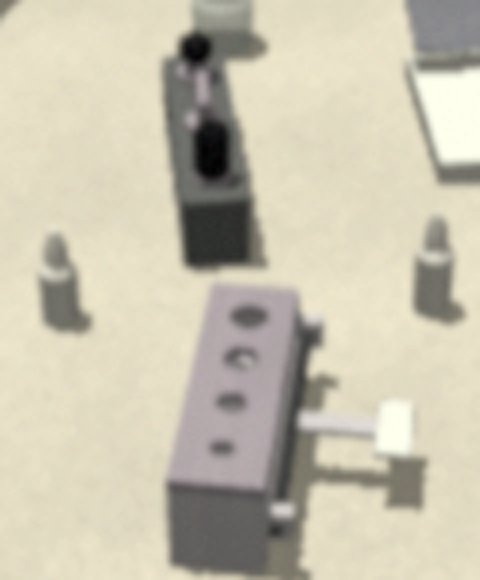

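Knob at crop (456,259) / (211,149). Holes, wide to tight, run (235,154) to (140,66) in the scene crop and (249,316) to (221,447) in the side crop.

Run:
```python
from h import *
import pickle
m,n=pickle.load(open('m.pkl','rb'))
A=[(456,259),(235,154),(201,123),(170,93),(140,66)];B=[(211,149),(249,316),(242,358),(231,401),(221,447)]
zs=[.084]+[.075]*4
for a,b,z in zip(A,B,zs):
    print(ray(m,(245+a[0]/4,145+a[1]/4),z).round(4),ray(n,(265+b[0]/4,150+b[1]/4),z).round(4))
# tops: rack ends, ball
print('ball',ray(n,(265+196/4,150+47/4),.078),ray(m,(245+655/4,145+374/4),.078))
print('droppers',ray(n,(265+60/4,150+322/4),0),ray(n,(265+433/4,150+312/4),0))
```

```text
[0.5434 0.0968 0.084 ] [0.5435 0.0985 0.084 ]
[ 0.5472 -0.0811  0.075 ] [ 0.5478 -0.0825  0.075 ]
[ 0.5373 -0.1219  0.075 ] [ 0.5378 -0.1235  0.075 ]
[ 0.5262 -0.1625  0.075 ] [ 0.5258 -0.163   0.075 ]
[ 0.5168 -0.202   0.075 ] [ 0.5147 -0.2032  0.075 ]
ball [0.54865164 0.24869002 0.078     ] [0.54182287 0.23472783 0.078     ]
droppers [0.42322749 0.01756979 0.        ] [ 0.6913185  -0.00803853  0.        ]
```

Emit:
drive_tool(deltas="60 150 -240 -23 -0.6; 60 150 -240 -23 -0.6; 60 150 -240 -23 -0.6; 60 150 -240 -23 -0.6; 60 150 -240 -23 -0.6; 60 150 -240 -23 -0.6; 60 297 -476 -23 -1.166; 60 297 -476 -23 -1.166; 60 297 -476 -23 -1.166; 60 297 -476 -23 -1.166; 60 297 -476 -23 -1.166; 60 297 -476 -23 -1.166")

```text
time_s: 1.3
position: [0.5452, 0.095, 0.1994]
tcp_rot: [[0.003, 1.0, 0.001], [1.0, -0.003, -0.001], [-0.001, 0.001, -1.0]]
force: [0.7, 1.0, -0.5]
opening: 0.692
grasp_force: 0.0
```

Emit:
drive_tool(deltas="60 0 0 0 0; 60 0 0 0 0; 60 0 0 0 0; 60 0 0 0 0")

```text
time_s: 1.7
position: [0.542, 0.0998, 0.1994]
tcp_rot: [[-0.002, 1.0, -0.001], [1.0, 0.002, 0.0], [0.0, -0.001, -1.0]]
force: [0.4, 0.8, -0.2]
opening: 0.688
grasp_force: 0.0
```

Run:
```python
from h import *
import pickle
s=bot.read_state();print(s['position'],s['tcp_rot'],s['time_s'],s['joint_positions'])
im,m=snap('wrist','w1.png');pickle.dump(m,open('w1.pkl','wb'))
print(np.array(m['T']).round(3).tolist())
print(proj(m,[[.5434,.0977,.104],[.5434,.0977,.084],[.5475,-.082,.075]]))
```

```text
[0.54204057 0.0997658  0.19941558] [[-1.90664435e-03  9.99997639e-01 -1.04280609e-03]
 [ 9.99998161e-01  1.90685952e-03  2.05383795e-04]
 [ 2.07371795e-04 -1.04241258e-03 -9.99999435e-01]] 1.7 [-1.19580876e+00  2.62533748e+01  9.41552594e+01  1.21883664e-02
  5.96513473e+01 -1.31122150e+00]
[[1.0, 0.002, -0.0, 0.542], [0.002, -0.97, -0.243, 0.166], [-0.001, 0.243, -0.97, 0.361], [0.0, 0.0, 0.0, 1.0]]
[[316.89872215 202.35470082]
 [316.81643902 197.11847111]
 [319.78093175 343.90817529]]
```

View pics/w1.png

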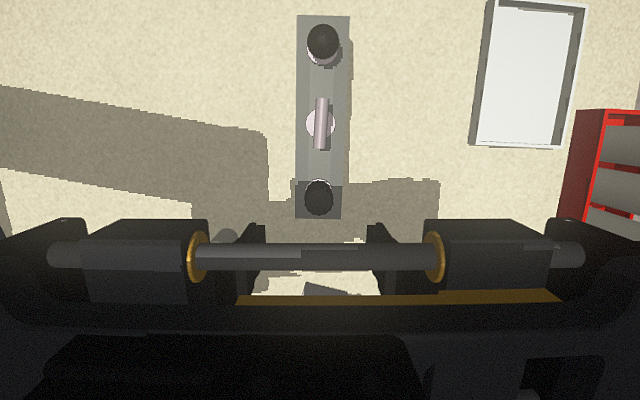

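The wrist view shows the cylindrical knob at (319,198), as predicted within about 1 mm. Next I descend and grip.

Emit:
drive_tool(deltas="60 1.5 -2 -40 0; 60 1.5 -2 -80 0; 60 1.5 -2 -110 0; 60 1.5 -2 -128 0; 60 1.5 -2 -128 0; 60 1.5 -2 -128 0; 60 1.5 -2 -128 0")

```text
time_s: 2.45
position: [0.5456, 0.0969, 0.0729]
tcp_rot: [[-0.001, 1.0, 0.003], [1.0, 0.001, -0.0], [-0.0, 0.003, -1.0]]
force: [0.1, -0.6, -0.5]
opening: 0.688
grasp_force: 0.0
```

Emit:
drive_tool(deltas="15 0 0 0 0; 15 0 0 0 0; 15 0 0 0 0; 15 0 0 0 0; 15 0 0 0 0; 15 0 0 0 0; 15 0 0 0 0; 15 0 0 0 0")

```text
time_s: 3.25
position: [0.5447, 0.0964, 0.0717]
tcp_rot: [[0.0, 1.0, 0.0], [1.0, -0.0, -0.0], [-0.0, 0.0, -1.0]]
force: [0.3, -0.4, 1.3]
opening: 0.289
grasp_force: 30.0
```

Emit:
drive_tool(deltas="15 0 0 40 0; 15 0 0 80 0; 15 0 0 90 0; 15 0 0 90 0; 15 1 -45 90 0; 15 2 -90 90 0; 15 3 -135 90 0; 15 3 -165 90 0; 15 3.5 -180 85 0; 15 3.5 -180 71 0; 15 3.5 -180 71 0; 15 3.5 -180 71 0")

```text
time_s: 4.45
position: [0.5469, -0.0823, 0.1411]
tcp_rot: [[-0.001, 1.0, -0.004], [1.0, 0.001, 0.002], [0.002, -0.004, -1.0]]
force: [0.2, -0.3, -0.9]
opening: 0.291
grasp_force: 30.0
```

Emit:
drive_tool(deltas="15 0 0 0 0; 15 0 0 0 0; 15 0 0 0 0")

```text
time_s: 4.75
position: [0.5484, -0.083, 0.143]
tcp_rot: [[-0.001, 1.0, 0.001], [1.0, 0.001, -0.0], [-0.0, 0.001, -1.0]]
force: [0.3, -0.6, -1.9]
opening: 0.292
grasp_force: 30.0
```

Run:
```python
from h import *
s=bot.read_state();print(s['position'],s['force'],s['opening'])
a,m=snap('scene','c.png');b,n=snap('side','d.png')
f=lambda i:cv2.convertScaleAbs(cv2.resize(i,None,fx=5,fy=5,interpolation=cv2.INTER_CUBIC),alpha=1.5)
A=f(a[140:220,255:335]);B=f(b[185:285,310:360][:80])
B=f(b[190:270,295:375])
cv2.imwrite('pics/cd.png',np.hstack([A,B])[:,:,::-1])
p=s['position']
P=[[p[0],p[1],p[2]-.0577],[.5475,-.082,.075]]
print((proj(m,P)-[255,140])*5,(proj(n,P)-[295,190])*5+[400,0])
```

```text
[ 0.54839696 -0.08303892  0.14299729] [ 0.2520973  -0.62920893 -1.89409878] 0.2922422659616021
[[239.12665086 201.06854116]
 [242.08613907 216.99947434]] [[562.47568526 180.5217048 ]
 [560.63905742 194.38687517]]
```

View pics/cd.png

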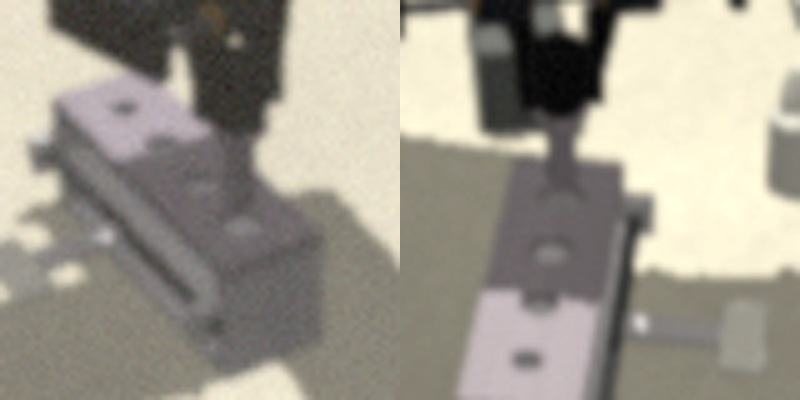

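Emit:
drive_tool(deltas="15 -1 0 -10 0; 15 -1 0 -20 0; 15 -1 0 -30 0; 15 -1 0 -40 0; 15 -1 0 -48 0; 15 -1 0 -53 0; 15 -1 0 -55 0; 15 -1 0 -55 0")

```text
time_s: 5.65
position: [0.5469, -0.0835, 0.0874]
tcp_rot: [[0.0, 1.0, -0.001], [1.0, -0.0, 0.0], [0.0, -0.001, -1.0]]
force: [-1.0, 0.1, -1.2]
opening: 0.291
grasp_force: 30.0
```

Emit:
drive_tool(deltas="15 0 0 -1 0; 15 0 0 -1 0; 15 0 0 -2 0; 15 0 0 -2 0; 15 0 0 -2 0")

```text
time_s: 6.15
position: [0.5472, -0.0835, 0.0868]
tcp_rot: [[-0.0, 1.0, 0.001], [1.0, 0.0, -0.0], [-0.0, 0.001, -1.0]]
force: [-1.3, 0.3, 5.4]
opening: 0.291
grasp_force: 29.9
```

Emit:
drive_tool(deltas="15 0 0 -1 0; 15 0 0 -1 0; 15 0 0 -1 0")

```text
time_s: 6.45
position: [0.5473, -0.0836, 0.0867]
tcp_rot: [[-0.0, 1.0, 0.001], [1.0, 0.0, -0.001], [-0.001, 0.001, -1.0]]
force: [-4.1, 0.6, 14.1]
opening: 0.291
grasp_force: 29.9
```

Run:
```python
from h import *
s=bot.read_state();print(s['position'],s['force'])
a,m=snap('scene','e.png');b,n=snap('side','f.png')
f=lambda i:cv2.convertScaleAbs(cv2.resize(i,None,fx=5,fy=5,interpolation=cv2.INTER_CUBIC),alpha=1.5)
cv2.imwrite('pics/ef.png',np.hstack([f(a[140:220,245:325]),f(b[190:270,295:375])])[:,:,::-1])
```

```text
[ 0.54725096 -0.08355179  0.08674062] [-4.10923647  0.60968601 14.08779756]
```

View pics/ef.png

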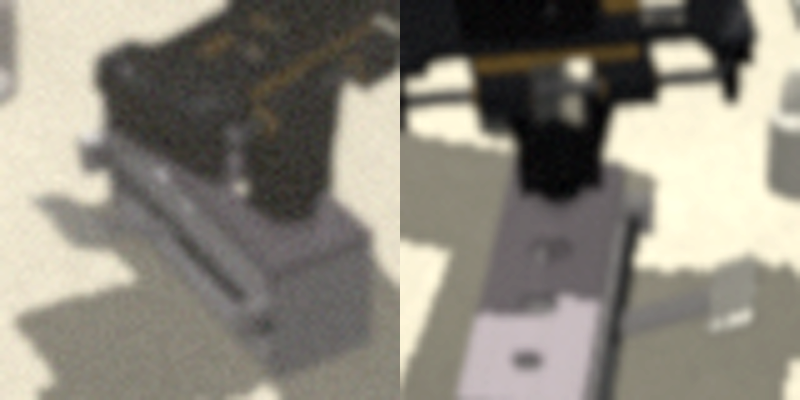

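Flag is up in the side view (735,290) and the collar is seated (z matches 86.7 mm). Pull out and step to the middle hole.

Emit:
drive_tool(deltas="15 0 0 20 0; 15 0 0 40 0; 15 0 0 60 0; 15 0 0 64 0; 15 0 0 64 0; 15 -5 -20 64 0; 15 -10.3 -39.8 64 0; 15 -10.3 -39.8 64 0; 15 -10.3 -39.8 64 0; 15 -10.3 -39.8 64 0")

```text
time_s: 7.55
position: [0.5364, -0.1225, 0.1478]
tcp_rot: [[-0.0, 1.0, -0.001], [1.0, 0.0, 0.001], [0.001, -0.001, -1.0]]
force: [0.2, -0.5, -1.0]
opening: 0.289
grasp_force: 30.0
```

Emit:
drive_tool(deltas="15 0 0 0 0; 15 0 0 0 0")

```text
time_s: 7.75
position: [0.5368, -0.1227, 0.1484]
tcp_rot: [[-0.001, 1.0, -0.0], [1.0, 0.001, 0.0], [0.0, -0.0, -1.0]]
force: [0.4, -0.4, -0.8]
opening: 0.287
grasp_force: 30.0
```

Emit:
drive_tool(deltas="15 0 -0.5 -8 0; 15 0 -0.5 -14 0; 15 0 -0.5 -20 0; 15 0 -0.5 -26 0; 15 0 -0.5 -30 0; 15 0 -0.5 -30 0; 15 0 -0.5 -30 0")

```text
time_s: 8.45
position: [0.5368, -0.1239, 0.1184]
tcp_rot: [[0.0, 1.0, -0.0], [1.0, -0.0, 0.0], [0.0, -0.0, -1.0]]
force: [0.1, 0.5, -1.3]
opening: 0.289
grasp_force: 30.0
```

Emit:
drive_tool(deltas="15 0 0.5 -8 0; 15 0 0.5 -16 0; 15 0 0.5 -24 0; 15 0 0.5 -29 0; 15 0 0.5 -32 0; 15 0 0.5 -33 0; 15 0 0.5 -34 0; 15 0 0.5 -34 0; 15 0 0.5 -34 0")

```text
time_s: 9.35
position: [0.5365, -0.1231, 0.0867]
tcp_rot: [[-0.0, 1.0, -0.0], [1.0, 0.0, -0.0], [-0.0, -0.0, -1.0]]
force: [-3.6, 1.0, 15.6]
opening: 0.29
grasp_force: 30.0
```

Emit:
drive_tool(deltas="15 0 0 20 0; 15 0 0 40 0; 15 0 0 60 0; 15 0 0 64 0; 15 0 0 64 0; 15 -5 -20 64 0; 15 -10.3 -40.4 64 0; 15 -10.3 -40.4 64 0; 15 -10.3 -40.4 56 0; 15 -10.3 -40.4 54 0; 15 -10.3 -40.4 54 0; 15 -10.3 -40.4 54 0")

```text
time_s: 10.55
position: [0.5264, -0.163, 0.1381]
tcp_rot: [[-0.001, 1.0, -0.001], [1.0, 0.001, 0.001], [0.001, -0.001, -1.0]]
force: [0.5, -0.5, -1.5]
opening: 0.291
grasp_force: 30.0
```

Emit:
drive_tool(deltas="15 0 0 0 0; 15 0 0 0 0")

```text
time_s: 10.75
position: [0.5267, -0.1635, 0.1388]
tcp_rot: [[-0.0, 1.0, 0.0], [1.0, 0.0, -0.0], [-0.0, 0.0, -1.0]]
force: [-0.5, 0.4, -2.0]
opening: 0.291
grasp_force: 30.0
```

Run:
```python
from h import *
s=bot.read_state();print(s['position'],s['force'])
a,m=snap('scene','g.png');b,n=snap('side','i.png')
f=lambda i:cv2.convertScaleAbs(cv2.resize(i,None,fx=8,fy=8,interpolation=cv2.INTER_CUBIC),alpha=1.8)
cv2.imwrite('pics/gi.png',np.hstack([f(a[150:210,260:310]),f(b[215:275,295:345])])[:,:,::-1])
p=s['position'];P=[[p[0],p[1]+.001,p[2]-.0577],[.5264,-.1629,.075]]
print((proj(m,P)-[260,150])*8,(proj(n,P)-[295,215])*8+[400,0])
```

```text
[ 0.52673492 -0.16354672  0.13875907] [-0.45743475  0.36355097 -1.95600941]
[[218.24747054 131.99928118]
 [218.94152247 145.80419735]] [[624.51911989 266.4737927 ]
 [623.80804536 281.61688283]]
```

View pics/gi.png

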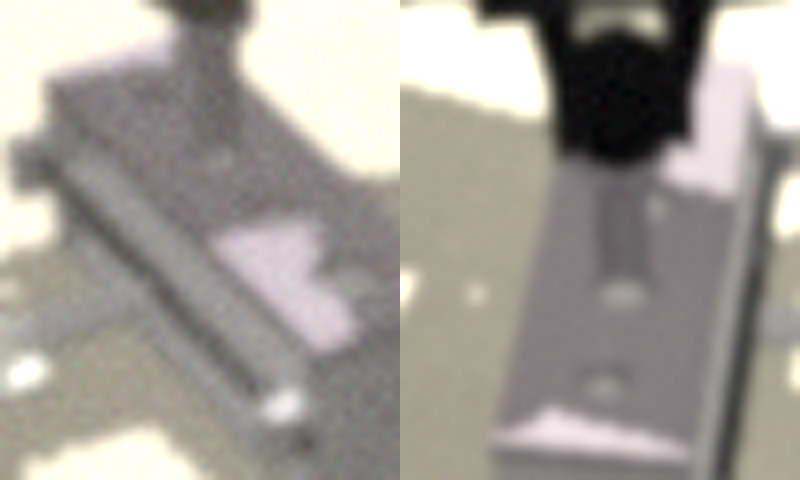

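The pin is lined up over the third hole in both views (shank about 622, hole about 624 in the side half). Descend gently.

Emit:
drive_tool(deltas="15 -0.3 0 -3 0; 15 -0.3 0 -5 0; 15 -0.3 0 -7 0; 15 -0.3 0 -9 0; 15 -0.3 0 -11 0; 15 -0.3 0 -11 0; 15 -0.3 0 -11 0")

```text
time_s: 11.55
position: [0.5262, -0.1637, 0.1275]
tcp_rot: [[0.0, 1.0, -0.0], [1.0, -0.0, 0.0], [0.0, -0.0, -1.0]]
force: [-0.2, 0.1, -1.0]
opening: 0.29
grasp_force: 30.0
```

Foot is at about 70 mm, inside the hole with no load. Continue.

Emit:
drive_tool(deltas="15 0 0 -4 0; 15 0 0 -8 0; 15 0 0 -12 0; 15 0 0 -16 0; 15 0 0 -20 0; 15 0 0 -20 0")

```text
time_s: 12.15
position: [0.5258, -0.1635, 0.1068]
tcp_rot: [[-0.0, 1.0, -0.001], [1.0, 0.0, 0.001], [0.001, -0.001, -1.0]]
force: [-0.1, -0.7, -1.4]
opening: 0.294
grasp_force: 30.0
```

Emit:
drive_tool(deltas="15 0 0 -6 0; 15 0 0 -12 0; 15 0 0 -17 0; 15 0 0 -20 0; 15 0 0 -22 0; 15 0 0 -23 0; 15 0 0 -23 0; 15 0 0 -23 0")

```text
time_s: 12.95
position: [0.5261, -0.1636, 0.0867]
tcp_rot: [[-0.0, 1.0, 0.0], [1.0, 0.0, -0.0], [-0.0, 0.0, -1.0]]
force: [-3.1, 1.6, 14.8]
opening: 0.29
grasp_force: 30.0
```

Emit:
drive_tool(deltas="15 0 0 2.5 0; 15 0 0 2.5 0; 55 0 0 2.5 0; 55 0 0 2.5 0; 55 0 0 2.5 0; 55 0 0 2.5 0; 55 0 0 2.5 0; 55 0 0 2.5 0")

```text
time_s: 13.75
position: [0.5262, -0.1637, 0.087]
tcp_rot: [[-0.0, 1.0, -0.0], [1.0, 0.0, 0.0], [0.0, -0.0, -1.0]]
force: [-0.5, -0.2, -0.5]
opening: 0.622
grasp_force: 0.0
```

Emit:
drive_tool(deltas="55 0 0 10 0; 55 0 0 30 0; 55 0 0 60 0; 55 0 0 100 0; 55 0 40 150 0; 55 0 90 150 0; 55 0 140 150 0; 55 0 190 150 0; 55 0 240 150 0; 55 0 240 150 0; 55 0 240 150 0; 55 0 240 150 0")

```text
time_s: 14.95
position: [0.5264, 0.0754, 0.2374]
tcp_rot: [[-0.0, 1.0, 0.001], [1.0, 0.0, -0.001], [-0.001, 0.001, -1.0]]
force: [0.9, 0.8, -0.0]
opening: 0.63
grasp_force: 0.0
```

Run:
```python
from h import *
s=bot.read_state();print(s['position'],s['force'],s['opening'])
a,m=snap('scene','j.png');b,n=snap('side','k.png')
f=lambda i:cv2.convertScaleAbs(cv2.resize(i,None,fx=4,fy=4,interpolation=cv2.INTER_CUBIC),alpha=1.5)
cv2.imwrite('pics/jk.png',np.hstack([f(a[130:250,235:335]),f(b[175:295,285:385])])[:,:,::-1])
```

```text
[0.52639761 0.0754461  0.23739938] [ 0.90347292  0.75004882 -0.02599809] 0.6298610768640385
```

View pics/jk.png

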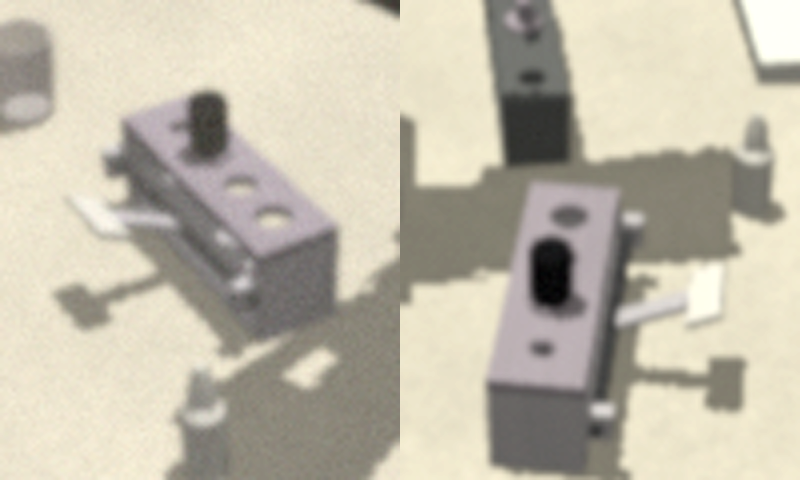

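The pin stands seated in the third hole (knob at (208,125) and (551,272)). The flag is up at (97,215) and (705,293), and nothing else has moved.

```bash
python3 -c "
from rig import bot
print(bot.hand_in())"
```

```text
the job is handed in; nothing more can be done
None
```

The pin is left fully home in the 18 mm hole with the flag up, after seating fully in the 24 mm and then the 21 mm holes; I didn't try the 14 mm hole, since the 16 mm shank can't pass it, and the job is handed in.

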